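# Clip a brittle mirror plate into its holder

## Robot

A 6-joint arm with a two-finger parallel gripper is mounted at the origin on the work surface. World frame = base frame: x ahead of the robot, y to its left, z up, the work surface at z = 0. Lengths are in m, angles in rad, forces in N, time in s.
With the tool pointing down it reaches from about 0.35 to 0.775 m from the base axis. Payload 5.5 kg.
Tool frame: the origin (TCP) lies at the very end of the fingers, on their centre line; the grasp point (between the pads) lies 19 mm behind it; x points along the fingers, y is the direction in which the jaws open and shut, and the axes are right-handed (so a half turn about x gives the same grasp; the last joint's range is limited). The gripper opens to 85 mm and grips with 20 to 120 N. Pads are 22 mm wide; open, the fingers measure 114 mm over their backs; the gripper's body (76 mm by 85 mm) begins 54 mm behind the grasp point. The pads swing forward as they close: fully open they stand 13 mm farther back than shut.
Start: joints at [-0.14, 0.313, 0.046, 1.304, 0, 1.431], TCP at [0.575, -0, 0.231] pointing down, gripper open.
Joint ranges: [-2.76, 2.76], [-0.86, 1.69], [-1.03, 1.26], [-2.2, 2.34], [-1.47, 1.5], [-3.14, 3.14]. Speed limits (rad/s): [2.57, 2.57, 3.14, 3.14, 3.14, 3.14].

## Interface

Orientations are given as a unit quaternion [x, y, z, w].
In Python, from bench import ctrl, eyes, order gives the robot as it stands. The module is installed in compiled form; this text tells all that it offers.
- The arm moves only by the tool step_arm, never from a script. Its argument "targets" is a list of rows, each a list of 3 entries, a list of its own where there are three numbers: the shift along the world's x, y, z in cm, then the turn about the world's z in rad, then the opening, from -1 (shut) to 1 (fully open). In form: [[[tx, ty, tz], turn, fingers], ...]. A call has 1 to 8 rows; each row is the pose to reach, as a shift and turn from the pose commanded when the call began; what a row does not reach only later rows make up. A row lasts 1/8 s, in which the tool goes at most 62.5 mm and 10.7 degrees, less where a joint would pass 70% of its speed; a pose out of reach is approached as far as the arm can. A call with a gripper value outside its range is refused whole. The fingers move at their own pace and stop on an object; "force" is the grip in N (left out, the last holds). Time passes only in rows, so rows that repeat a pose let the fingers close. It gives the time, the measured TCP pose, the force and the opening at its end, in the units of the state.
- ctrl.observe(): the state, without advancing time (a new reading comes with each control period).
- eyes.camera(name): name is "scene" or "side" or "wrist"; returns (picture, depth): 384x512x3 uint8, blue, green, red; 384x512 float32, m along the optical axis (not along the pixel's ray), 0 where there is no reading.
- eyes.calibration(name): a dict with "fx", "fy", "cx", "cy" (pixels), "extrinsics" (4x4, takes a point from world to camera coordinates). Camera axes: x right, y up, looking along -z (the intrinsics and any distortion apply to the point x, -y, -z); pixel columns grow to the right and rows downward; lengths in m; the calibration is good to about 2 mm. A picture is of the moment at which its call begins: read the wrist's pose just before it. calibration takes no time and is no camera call; for the wrist camera it gives the pose at the moment of the call.
- order.hand_in(): hands the job in, once; it reports no verdict.
Trained networks look in the newest picture that a camera, given by its name, has taken for a name from the list of things; names that differ only in an ending like _2 or _b are one class to them, and where a whole thing is asked for, a point or a joint stands for the part that bears it (a point fixed in the world has none). Each returns a list of dicts, best first, with "confidence" (0 to 1); they miss things now and then, are a little off and sometimes report something else, mostly with a low value. They report only what shows in the picture. A call takes as long as a camera call. They do not tell look-alikes from the thing itself.
- eyes.regions_of(camera, label): "mask" (384x512 bool, what is visible of it) and "bbox" ([left, top, right, bottom] in pixels, round what is visible of it).
The state is a dict: "t": time; "joint_pos": joint angles; "dq": joint speeds; "joint_efforts": joint torques, N m; "ee_pos": TCP position; "orientation": TCP orientation; "wrist_force": force on the tool from outside, world axes, zero at the start; "wrist_torque": the same for the moment, N m; "finger_gap": finger opening in m.
Only numpy, scipy, OpenCV 4.12 (cv2) and the standard library are available. Lean on these libraries where they do the work, as an engineer would, in place of code of your own. Each camera call takes 0.05 s, during which the arm holds its last target.

## Task

Take the small mirror plate off the sloping stand and clip it into the holder: tuck its lower (near) end under the holder's lip first, then press the raised end down past the sprung roller so that the plate is held level and square on the cork bed, mirror side up. The plate is brittle: grip it lightly and press no harder than the catch needs (it takes less than 10 N; gripping it with over 40 N or pressing it on the holder with over 25 N would crack it), and leave the other things on the bench where they are.

Things in the scene. Friction and masses are not known exactly. Their poses are not given: they have to be found in the camera images.
- mirror: Mirror plate, 100 (x) by 56 (y) by 8 mm thick, 80 to 150 g, mirror on top (+z), dark backing below. Origin: centre of its underside. It starts on the stand, sloping 28 deg, -x end downhill towards the robot, +x end uphill. Grip it across its 56 mm width: the side edges are free. It cracks if gripped with more than 40 N (each finger), or if it bears on the holder with more than 25 N.
- near_edge (a point): Middle of the lower edge of the plate's -x end (50 mm from the origin, in the underside): the end that goes under the lip.
- far_edge (a point): Middle of the lower edge of the plate's +x end (50 mm from the origin, in the underside): the end that is pressed down past the roller.
- stand: Fixed wooden stand; a rib 30 mm wide and 24 mm deep, sloping 28 deg (up along its +x), carries the plate; a ledge 36 mm wide at the low end rises 4 mm above the rib. Origin: on the bench under the plate, whose underside's middle lies 75 mm above it. Base board 150 x 100 x 12 mm. Beside the rib there is room for fingers down to the board.
- holder: Fixed clip holder on a plywood board 200 x 100 x 12 mm. Origin on the bench, on its centre line; x runs from the stop and lip (-x end, nearer the robot) to the roller catch (+x end), z up. All above the board is a deck whose height was left anywhere within 24 mm and stays so (stiff screws): its height is not given, feel or look for it. 
- stop (a point): Middle of the stop at the foot of the lip, on the board under it: holder x = -51 mm, z = 12 mm. The upright stop face (44 mm wide, facing +x) stands over this point; a 6 mm thick lip overhangs it by 9 mm towards +x, its underside 13 mm above the bed, so the 8 mm plate goes in sloping up to 25 deg, +x end raised. Fitted, the plate's -x end touches the stop.
- seat (a point): Point on the board below the middle of the fitted plate: holder x = -1, y = 0, z = 12 mm. The cork bed above it, 94 mm long (holder x = -49 to 45 mm) and 34 mm wide, has its top 22 to 46 mm over this point, by the deck's height. The plate lies flat on it, x and z as the holder's, sides overhanging 11 mm; fingers have 22 mm or more of room below.
- catch (a joint): Outward (holder +x) travel of the sprung roller catch, m: 0 at rest, at most 0.010; 1 mm or less with the plate fitted. The roller (radius 7 mm, 32 mm long across the holder, turns freely) rests with its axis at holder x = 53 mm, 13 mm above the bed, overlapping the plate's end by 3 mm. A block behind it, x = 77 to 95 mm, stands 23 mm above the bed.
- pressing_point (a point): Point of the mirror's face 16 mm from its +x end, on its middle line: press down here. A tucked plate resting on top of the roller slopes about 11 deg; a push of 6 to 8 N drives the roller aside, the end drops 19 mm in all, and the roller springs back over its top edge and clamps it with about 5 N.
- bed (a joint): How far the sprung cork bed is pressed down into the deck, m: 0 at rest, at most 0.004. It starts to give at about 6 N and then yields by 1 mm for each 3 N.
- scissors: Bystander: scissors lying flat, about 150 mm long. Leave alone.
- tape: Bystander: roll of tape, 60 mm across, 24 mm high. Leave alone.
- pot: Bystander: white pot, 68 mm across, 85 mm high, with pencils up to 155 mm. Leave alone.
- coaster: Bystander: square flat metal coaster, 75 x 75 x 6 mm. Leave alone.
Not all that is in view belongs to the job. What is shaped like the mirror but purple is not meant. Several things have the shape of the stand; the one meant has the colours described above.

How it is judged:
By the outcome, as a careful person would: the job done as asked, in the order asked, and still so for the second after the job is handed in, with the robot touching nothing.
It also fails if it takes over 67 s, if anything falls off the work surface, if the arm or the gripper's body presses on something with over 40 N, if the wrist force passes 120 N, or if a joint passes its speed limit or range.

## Working session

There is one attempt and no reset: what is moved stays moved. The work goes in short steps, Python scripts to look and compute and a tool call to move; the robot and the scene stay as the last step left them, time stands still between calls to the robot, and variables do not carry over. Pictures are saved under pics/ and viewed, and the job is handed in when it is done.

Besides the shell and the picture viewer there is one more tool, called after "Call:" by a JSON object that holds its "op" and its "data". step_arm: Moves the arm, as the interface text tells. Its arguments: {"type":"object","properties":{"targets":{"type":"array"},"force":{"type":"number"}},"required":["targets"]}

```bash
mkdir -p pics
cat > h.py <<'E'
import numpy as np,cv2
from bench import ctrl,eyes,order
def shot(n,tag):
    p,d=eyes.camera(n); c=eyes.calibration(n)
    cv2.imwrite(f'pics/{tag}.png',p); np.savez(f'pics/{tag}.npz',p=p,d=d,E=c['extrinsics'],K=[c['fx'],c['fy'],c['cx'],c['cy']])
    return p,d,c
def cloud(d,E,K):
    E=np.array(E);fx,fy,cx,cy=K
    v,u=np.mgrid[:d.shape[0],:d.shape[1]]
    P=np.stack([(u-cx)/fx*d,-(v-cy)/fy*d,-d],-1)
    return (P-E[:3,3])@E[:3,:3]
E
python3 - <<'E'
from h import *
s=ctrl.observe();print(s)
for n in ['scene','side','wrist']:
    p,d,c=shot(n,n+'0');print(n,{k:v for k,v in c.items()})
    for l in ['mirror','stand','holder']:
        for r in eyes.regions_of(n,l): print(l,round(r['confidence'],2),r['bbox'],r['mask'].sum())
E
```

```text
{'t': 0.0, 'joint_pos': array([-1.39577029e-01,  3.14021731e-01,  4.49714808e-02,  1.30359757e+00,
       -1.38357103e-05,  1.43117969e+00]), 'dq': array([-0.0005581 , -0.00056019,  0.00078244, -0.00057072,  0.00307387,
        0.00026481]), 'joint_efforts': array([-2.90074182e-03, -4.80629075e+01,  2.98531097e+01,  1.95313990e-02,
       -3.83516899e-04, -4.27451073e-05]), 'ee_pos': array([5.74485713e-01, 7.16379672e-05, 2.30393672e-01]), 'orientation': array([ 0.49959201,  0.50052952, -0.50038775,  0.49948986]), 'wrist_force': array([-0.73105707, -0.17358447,  0.47533192]), 'wrist_torque': array([-0.03590527, -0.05405117,  0.00616375]), 'finger_gap': 0.08543747394259571}
scene {'fx': 380.9496206961297, 'fy': 380.9496206961297, 'cx': 259.1118339681112, 'cy': 190.98371871552027, 'extrinsics': array([[ 0.83862976,  0.5446289 , -0.00891525, -0.42943543],
       [-0.43881497,  0.68521126,  0.58131484,  0.2267473 ],
       [ 0.32270969, -0.48359578,  0.81362987, -1.34630452],
       [ 0.        ,  0.        ,  0.        ,  1.        ]])}
mirror 0.72 [185.7, 278.7, 230.2, 305.1] 855
mirro
[... 710 characters left out ...]
46.5] 3042
stand 0.65 [245.9, 224.1, 307.7, 261.2] 1485
holder 0.88 [186.9, 142.1, 247.8, 174.8] 1326
wrist {'fx': 295.8446195507669, 'fy': 295.8446195507669, 'cx': 255.47223535032225, 'cy': 199.54958733720306, 'extrinsics': array([[ 9.99999774e-01,  6.72039325e-04, -8.34524498e-06,
        -5.75094300e-01],
       [-6.38413276e-04,  9.45936214e-01, -3.24352081e-01,
         4.31574126e-02],
       [-2.10083284e-04,  3.24352013e-01,  9.45936429e-01,
        -3.79565230e-01],
       [ 0.00000000e+00,  0.00000000e+00,  0.00000000e+00,
         1.00000000e+00]])}
mirror 0.56 [201.2, 290.1, 281.9, 359.8] 3138
stand 0.64 [82.0, 378.4, 105.4, 384.0] 152
stand 0.59 [189.5, 252.9, 306.1, 344.1] 5335
```

```bash
python3 -c "
import cv2
for n in ['scene','side']:
    p=cv2.imread(f'pics/{n}0.png');cv2.imwrite(f'pics/{n}0b.png',cv2.resize(p[100:384,80:420],(780,600*284*780//(340*600)),interpolation=cv2.INTER_CUBIC)[:600])
"
```

```text
(no output)
```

View pics/scene0.png

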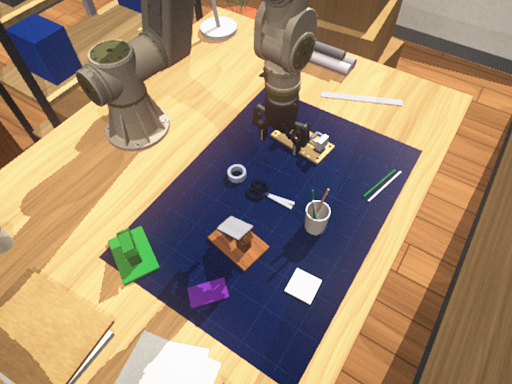

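View pics/side0.png

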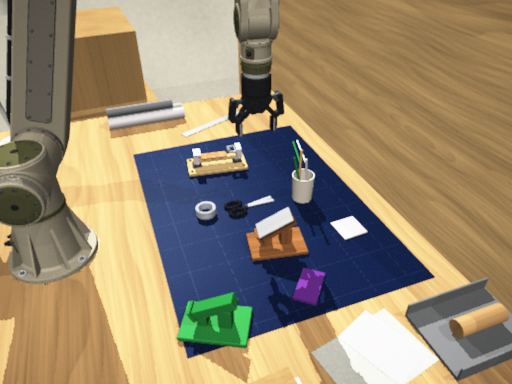

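View pics/wrist0.png

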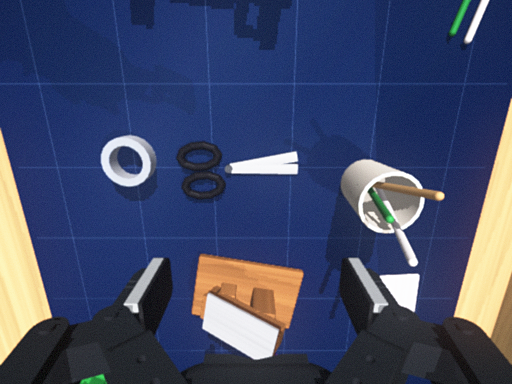

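The scene and side views show the brown stand with the plate on it at about (237,228) in scene. The purple block and green stand are the decoys, and the holder with white lip and roller is at about (303,142). Next I'll measure from depth.

```bash
cat > m.py <<'E'
from h import *
import sys
# for each view, grab cloud in region & print
for n,box in [('scene',(200,205,275,275)),('side',(240,200,312,265)),('wrist',(185,245,310,365))]:
    z=np.load(f'pics/{n}0.npz');C=cloud(z['d'],z['E'],z['K']);p=z['p'].astype(int)
    l,t,r,b=box;X=C[t:b,l:r].reshape(-1,3);col=p[t:b,l:r].reshape(-1,3)
    grey=(abs(col[:,0]-col[:,2])<40)&(col.min(1)>90)&(X[:,2]>.04)&(X[:,2]<.13)
    M=X[grey]
    c=M.mean(0)
    # robust plane
    for _ in range(5):
        c=np.median(M,0) if _==0 else M.mean(0);u,s,vt=np.linalg.svd(M-M.mean(0),full_matrices=False);nn=vt[2]*np.sign(vt[2,2]);e=(M-M.mean(0))@nn
        M=M[abs(e)<max(.003,2*e.std())] if _<4 else M
    print(n,len(M),'normal',nn.round(3),'slope',np.degrees(np.arccos(nn[2])).round(1),'rms',e.std().round(4),'uphill yaw',np.degrees(np.arctan2(-nn[1],-nn[0])).round(1))
    up=np.array([0,0,1.])-nn[2]*nn;up/=np.linalg.norm(up);sd=np.cross(nn,up)
    a=M@up;bb=M@sd
    # minAreaRect in plane
    rc=cv2.minAreaRect(np.stack([a,bb],1).astype(np.float32)*1000);ca=np.array(rc[0])/1000
    print('   rect',np.array(rc[1]).round(1),rc[2],'centre',(ca[0]*up+ca[1]*sd+nn*(M@nn).mean()).round(4),'mean',M.mean(0).round(4))
E
python3 m.py
cat > m2.py <<'E'
from h import *
for n,box in [('scene',(265,120,340,170)),('side',(180,130,255,180))]:
    z=np.load(f'pics/{n}0.npz');l,t,r,b=box
    p=z['p'][t:b,l:r];cv2.imwrite(f'pics/{n}_hold.png',cv2.resize(p,None,fx=8,fy=8,interpolation=cv2.INTER_CUBIC))
E
python3 m2.py
```

```text
scene 474 normal [-0.462  0.082  0.883] slope 28.0 rms 0.0011 uphill yaw -10.1
   rect [ 56.4 106.5] 89.59131622314453 centre [ 0.5516 -0.1826  0.0812] mean [ 0.556  -0.1849  0.0837]
side 552 normal [-0.46   0.076  0.885] slope 27.8 rms 0.0012 uphill yaw -9.4
   rect [59.2 99.3] 89.03719329833984 centre [ 0.5514 -0.1844  0.0843] mean [ 0.5518 -0.1863  0.0846]
wrist 2781 normal [-0.46   0.091  0.883] slope 27.9 rms 0.0007 uphill yaw -11.2
   rect [100.1  57.6] 0.36471742391586304 centre [ 0.5525 -0.1851  0.0815] mean [ 0.5545 -0.1826  0.0823]
```

Run:
```python
from h import *
for n in ['scene','side']:
    z=np.load(f'pics/{n}0.npz');C=cloud(z['d'],z['E'],z['K'])
    box=(265,120,340,170) if n=='scene' else (180,130,255,180)
    l,t,r,b=box;X=C[t:b,l:r].reshape(-1,3)
    # board points z~12mm, color wood
    p=z['p'][t:b,l:r].reshape(-1,3).astype(int)
    wood=(p[:,2]-p[:,0]>40)&(X[:,2]>.003)&(X[:,2]<.09)
    W=X[wood];print(n,len(W),np.histogram(W[:,2],bins=np.arange(0,.09,.004)))
    Wb=W[(W[:,2]>.008)&(W[:,2]<.017)]
    rc=cv2.minAreaRect((Wb[:,:2]*1000).astype(np.float32));print('board',rc)
    cork=W[(W[:,2]>.028)]
    if len(cork)>5:print('cork',cv2.minAreaRect((cork[:,:2]*1000).astype(np.float32)),np.median(cork[:,2]))
```

```text
scene 602 (array([  8,  59, 233, 240,  12,   0,   1,   5,  13,  13,   2,   9,   2,
         0,   3,   1,   1,   0,   0,   0,   0,   0]), array([0.   , 0.004, 0.008, 0.012, 0.016, 0.02 , 0.024, 0.028, 0.032,
       0.036, 0.04 , 0.044, 0.048, 0.052, 0.056, 0.06 , 0.064, 0.068,
       0.072, 0.076, 0.08 , 0.084, 0.088]))
board ((523.9608764648438, 249.56484985351562), (100.46896362304688, 200.9654541015625), 82.70620727539062)
cork ((543.954345703125, 247.9720001220703), (33.356082916259766, 128.65087890625), 83.8583755493164) 0.036597979942100976
side 1259 (array([131, 205,  95, 429, 111,   3,   0,  11,  33,  67,  21,  75,  77,
         1,   0,   0,   0,   0,   0,   0,   0,   0]), array([0.   , 0.004, 0.008, 0.012, 0.016, 0.02 , 0.024, 0.028, 0.032,
       0.036, 0.04 , 0.044, 0.048, 0.052, 0.056, 0.06 , 0.064, 0.068,
       0.072, 0.076, 0.08 , 0.084, 0.088]))
board ((520.25537109375, 241.95677185058594), (100.15699768066406, 200.75497436523438), 78.1196060180664)
cork ((515.5784912109375, 250.56192016601562), (41.579368591308594, 144.64691162109375), 79.76937866210938) 0.04569533598252417
```

View pics/side_hold.png

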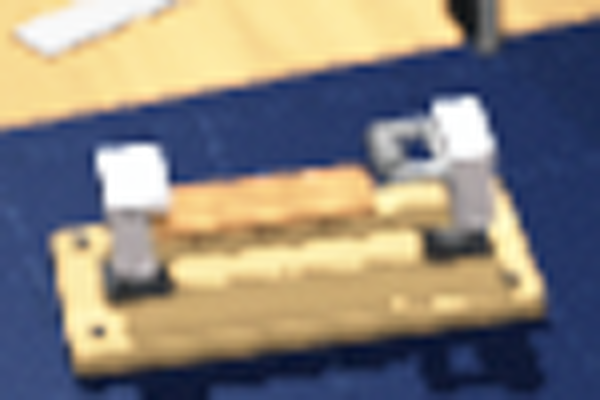

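Call:
{"op": "step_arm", "data": {"targets": [[[-1,5,1],0,1],[[-2.5,10,2],0,1],[[-4,15,3],0,1],[[-5,19,3],0,1],[[-5,19,3],0,1],[[-5,19,3],0,1]]}}

```text
t: 1.35
ee_pos: [0.5251, 0.1899, 0.2613]
orientation: [0.5, 0.5, -0.5, 0.5]
wrist_force: [-0.5, -0.9, 0.2]
finger_gap: 0.0854
```

Run:
```python
from h import *
print(ctrl.observe()['ee_pos'])
p,d,c=shot('wrist','wrist1')
for r in eyes.regions_of('wrist','holder'):print(r['confidence'],r['bbox'])
cv2.imwrite('pics/wrist1b.png',cv2.resize(p,(768,576)))
```

```text
[0.5250765  0.18987415 0.26127102]
0.82 [174.3, 64.1, 333.7, 165.5]
```

View pics/wrist1b.png

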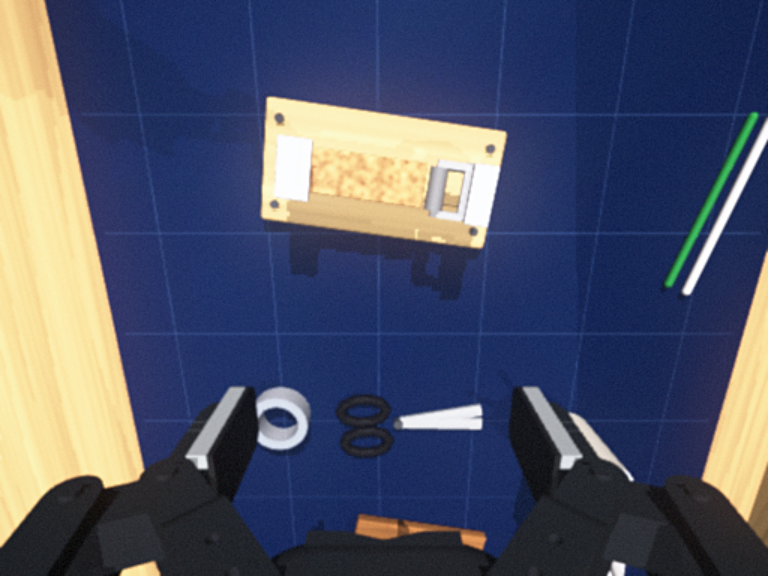

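The wrist view shows the holder clearly: lip at about (293,168), roller at (438,190), cork between them.

```bash
cat > hold.py <<'E'
from h import *
import sys
tag=sys.argv[1];l,t,r,b=map(int,sys.argv[2:6])
z=np.load(f'pics/{tag}.npz');C=cloud(z['d'],z['E'],z['K']);p=z['p'][t:b,l:r].reshape(-1,3).astype(int);X=C[t:b,l:r].reshape(-1,3)
B=X[(X[:,2]>.008)&(X[:,2]<.017)&(p[:,2]-p[:,0]>30)]
nb=(X[:,2]>.008)&(X[:,2]<.1)
rc=cv2.minAreaRect((X[nb&(p[:,2]>100)][:,:2]*1000).astype(np.float32));print('all',rc)
rc=cv2.minAreaRect((B[:,:2]*1000).astype(np.float32));print('board',rc,'z',np.median(B[:,2]))
a=rc[2]; a=a if rc[1][0]>rc[1][1] else a-90
yaw=np.radians((a+90)%180-90);print('yaw',np.degrees(yaw))
o=np.array(rc[0])/1000;ex=np.array([np.cos(yaw),np.sin(yaw)]);ey=np.array([-ex[1],ex[0]])
hx=(X[:,:2]-o)@ex*1000;hy=(X[:,:2]-o)@ey*1000
for lo in range(-105,105,5):
    s=(hx>lo)&(hx<lo+5)&(abs(hy)<12)&(X[:,2]>.002)
    if s.sum():print(lo,s.sum(),(X[s,2]*1000).round(1).min(),(np.median(X[s,2])*1000).round(1),(X[s,2]*1000).max().round(1),p[s].mean(0).astype(int))
up=(X[:,2]>.03)&(hx>-45)&(hx<40)
print('cork y range',np.percentile(hy[up],[1,50,99]))
E
python3 hold.py wrist1 165 55 345 175
```

```text
all ((522.45361328125, 248.53244018554688), (99.91588592529297, 199.861083984375), 82.22395324707031)
board ((522.4566040039062, 248.54718017578125), (99.89740753173828, 199.82217407226562), 82.1927261352539) z 0.011092490646060365
yaw -7.807273864746095
-100 66 8.6 10.7 12.7 [180 234 249]
-95 79 8.9 11.4 13.4 [189 240 251]
-90 21 10.3 11.1 13.9 [210 238 248]
-80 35 62.4 63.5 65.1 [251 250 251]
-75 105 61.9 64.0 65.7 [254 252 252]
-70 98 62.3 64.0 65.6 [253 252 252]
-65 107 61.4 63.9 65.6 [253 252 252]
-60 104 62.0 63.9 65.4 [253 252 252]
-55 149 42.2 58.4 66.1 [184 211 234]
-50 95 43.4 44.9 46.5 [150 214 248]
-45 90 42.7 45.0 47.5 [152 217 249]
-40 93 43.4 44.9 46.8 [159 224 250]
-35 90 43.2 44.8 46.8 [147 212 247]
-30 90 43.5 45.0 46.7 [152 218 249]
-25 93 41.0 44.9 46.6 [149 215 248]
-20 89 43.6 44.9 47.6 [147 213 247]
-15 91 43.0 44.9 47.7 [147 212 247]
-10 90 43.1 44.9 47.1 [157 225 251]
-5 92 42.7 45.0 47.0 [142 208 247]
0 92 43.5 45.0 47.2 [142 208 246]
5 89 42.3 44.9 46.2 [151 218 249]
10 89 43.7 45.1 46.7 [156 224 251]
15 89 42.7 44.9 46.7 [167 233 252]
20 89 43.1 45.0 46.3 [156 223 250]
25 87 43.4 44.9 46.9 [153 219 249]
30 88 42.8 44.9 46.4 [152 219 249]
35 136 33.1 61.5 66.2 [162 182 193]
40 100 62.3 65.0 67.1 [205 200 203]
45 81 59.1 63.6 66.1 [163 164 172]
50 26 33.1 35.1 37.0 [159 212 233]
55 84 33.3 34.7 36.6 [174 223 240]
60 160 33.5 36.3 63.0 [197 223 233]
65 135 33.6 65.9 69.5 [225 225 228]
70 101 66.2 67.9 69.7 [254 252 252]
75 99 66.2 68.0 69.9 [254 253 252]
80 95 65.7 67.9 69.7 [253 252 251]
100 1 7.3 7.3 7.3 [208 194 189]
cork y range [-16.59008588   1.10017052  23.70759799]
```

```bash
cat >> hold.py <<'E'
print('---')
Z=X[:,2]*1000;inn=abs(hy)<15
L=inn&(Z>61)&(Z<67)&(hx<-40);print('lip x',np.percentile(hx[L],[0,1,3,97,99,100]).round(1),'expect -? to -42', 'y',np.percentile(hy[(Z>61)&(Z<67)&(hx<-40)],[0,2,98,100]).round(1))
K=(Z>65)&(hx>55);print('block x',np.percentile(hx[K],[0,1,3,50,97,99,100]).round(1),'expect 77..95','y',np.percentile(hy[K],[0,2,98,100]).round(1))
R=(abs(hy)<10)&(hx>30)&(hx<55)&(Z>50);
for lo in range(30,54,1):
    s=R&(hx>lo)&(hx<lo+1)
    if s.any():print(lo+.5,np.median(Z[s]).round(1),end='; ')
Ck=(Z>42)&(Z<48)&(hx>-45)&(hx<30);print('cork y',np.percentile(hy[Ck],[0,1,50,99,100]).round(1))
E
python3 hold.py wrist1 165 55 345 175|sed -n '/---/,$p'
```

```text
---
lip x [-76.9 -76.7 -76.1 -52.4 -52.1 -51.7] expect -? to -42 y [-21.8 -20.8  21.2  21.9]
block x [66.6 66.8 67.1 75.6 84.1 84.6 85.1] expect 77..95 y [-22.1 -20.9  21.   21.9]
35.5 59.6; 36.5 60.3; 37.5 62.7; 38.5 63.7; 39.5 64.3; 40.5 64.3; 41.5 64.9; 42.5 65.3; 43.5 65.0; 44.5 65.1; 45.5 64.7; 46.5 64.1; 47.5 63.5; 48.5 62.0; 49.5 60.6; cork y [-17.  -16.6   0.4  16.7  17. ]
```

Call:
{"op": "step_arm", "data": {"targets": [[[0.4,-4.7,0],0.173,1],[[0.7,-9.4,0],0.347,1],[[1.1,-14.1,0],0.52,1],[[1.4,-18.8,0],0.693,1],[[1.8,-23.5,0],0.867,1],[[2.2,-28.2,-2],1.04,1],[[2.5,-33,-4],1.213,1],[[2.9,-37.5,-6],1.387,1]]}}

```text
t: 2.45
ee_pos: [0.5535, -0.1882, 0.2007]
orientation: [0.064, 0.704, -0.064, 0.704]
wrist_force: [-0.5, -0.3, -0.4]
finger_gap: 0.0854
```

Call:
{"op": "step_arm", "data": {"targets": [[[0,0,0],0,1],[[0,0,0],0,1]]}}

```text
t: 2.7
ee_pos: [0.5535, -0.1857, 0.2013]
orientation: [0.066, 0.704, -0.066, 0.704]
wrist_force: [0.1, -0.7, 0.4]
finger_gap: 0.0856
```

```bash
cat > mir.py <<'E'
from h import *
import sys
tag=sys.argv[1]
s=ctrl.observe();print(s['ee_pos'],s['orientation'],s['joint_pos'].round(2),s['wrist_force'].round(2),s['finger_gap'])
p,d,c=shot('wrist',tag)
rs=eyes.regions_of('wrist','mirror')
for r in rs:print(r['confidence'],r['bbox'],r['mask'].sum())
m=rs[0]['mask'];C=cloud(d,c['extrinsics'],[c['fx'],c['fy'],c['cx'],c['cy']])
M=C[m&(d>0)]
for _ in range(6):
    u,sv,vt=np.linalg.svd(M-M.mean(0),full_matrices=False);nn=vt[2]*np.sign(vt[2,2]);e=(M-M.mean(0))@nn
    M=M[abs(e)<max(.0025,2*e.std())]
up=np.array([0,0,1.])-nn[2]*nn;up/=np.linalg.norm(up);sd=np.cross(nn,up)
rc=cv2.minAreaRect((np.stack([M@up,M@sd],1)*1000).astype(np.float32));ca=np.array(rc[0])/1000
print('n',nn.round(3),'slope',np.degrees(np.arccos(nn[2])).round(2),'uphill',np.degrees(np.arctan2(-nn[1],-nn[0])).round(2),'rect',rc[1],rc[2],'centre',(ca[0]*up+ca[1]*sd+nn*(M.mean(0)@nn)).round(4))
b=cv2.boxPoints(rc)/1000
print(np.array([q[0]*up+q[1]*sd+nn*(M.mean(0)@nn) for q in b]).round(4))
E
python3 mir.py wrist2
```

```text
[ 0.55352468 -0.18572857  0.2013015 ] [ 0.06631571  0.70420662 -0.06582739  0.70381959] [-0.46  0.34  0.01  1.24  0.   -0.27] [ 0.07 -0.67  0.38] 0.08557638346756918
0.93 [223.4, 138.3, 289.5, 248.4] 6303
0.62 [83.7, 176.7, 179.8, 252.9] 3742
n [-0.463  0.084  0.882] slope 28.07 uphill -10.3 rect (99.94278717041016, 55.6459846496582) 0.44899365305900574 centre [ 0.5526 -0.1845  0.0818]
[[ 0.514  -0.1496  0.0582]
 [ 0.5044 -0.2044  0.0584]
 [ 0.5913 -0.2194  0.1054]
 [ 0.6009 -0.1646  0.1052]]
```

View pics/wrist2.png

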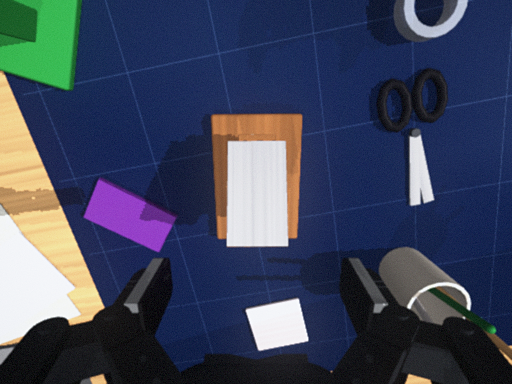

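The plate in wrist2 is at px (223–290, 138–248), between the open jaws and aligned with them.

Call:
{"op": "step_arm", "data": {"targets": [[[0.1,0.1,-5],0.01,1],[[0.1,0.1,-9],0.01,1],[[0.1,0.1,-12],0.01,1],[[0.1,0.1,-14],0.01,1],[[0.1,0.1,-14.8],0.01,1],[[0.1,0.1,-14.8],0.01,1]]}}

```text
t: 3.55
ee_pos: [0.5553, -0.1834, 0.0538]
orientation: [0.061, 0.704, -0.061, 0.705]
wrist_force: [-0.2, -0.4, 0.3]
finger_gap: 0.0854
```

Call:
{"op": "step_arm", "data": {"targets": [[[0,0,0],0,0.5],[[0,0,0],0,0.4],[[0,0,0],0,0.3],[[0,0,0],0,0.2],[[0,0,0],0,0.0],[[0,0,0],0,0.0]], "force": 20}}

```text
t: 4.3
ee_pos: [0.5557, -0.1844, 0.0543]
orientation: [0.061, 0.704, -0.062, 0.705]
wrist_force: [-0.9, 0.8, 5.9]
finger_gap: 0.0554
```

Call:
{"op": "step_arm", "data": {"targets": [[[0,0,0],0,0],[[0,0,0.5],0,0],[[0,0,1.5],0,0],[[0,0,3],0,0],[[0,0,6],0,0],[[0,0,10],0,0],[[0,0,14],0,0],[[0,0,14],0,0]]}}

```text
t: 5.3
ee_pos: [0.5573, -0.1851, 0.1982]
orientation: [0.06, 0.702, -0.062, 0.707]
wrist_force: [-0.2, -0.0, -1.5]
finger_gap: 0.0555
```

```bash
python3 mir.py wrist3
python3 - <<'E'
from h import *
shot('side','side3')
E
```

```text
[ 0.55726391 -0.18507708  0.19819622] [ 0.06036106  0.70174075 -0.06236546  0.70712588] [-0.46  0.34  0.    1.23  0.   -0.28] [-0.21 -0.   -1.48] 0.05547146130387338
0.88 [82.7, 174.0, 176.6, 248.1] 3672
0.79 [191.2, 177.9, 317.8, 361.6] 21296
n [ 0.003 -0.001  1.   ] slope 0.16 uphill 169.4 rect (99.316162109375, 56.59874725341797) 60.225589752197266 centre [ 0.576  -0.347   0.0046]
[[ 0.6298 -0.3275  0.0044]
 [ 0.5867 -0.2908  0.0046]
 [ 0.5223 -0.3665  0.0047]
 [ 0.5654 -0.4031  0.0046]]
```

View pics/wrist3.png

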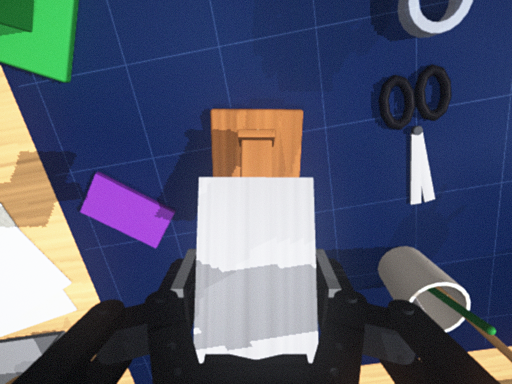

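View pics/side3.png

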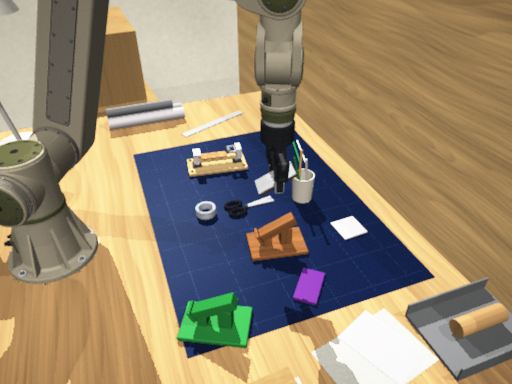

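```bash
cat > held.py <<'E'
from h import *
import sys
def held(tag,take=True,dz=None):
    s=ctrl.observe()
    if take: p,d,c=shot('wrist',tag)
    z=np.load(f'pics/{tag}.npz');d=z['d'];p=z['p'].astype(int)
    E=z['E'];C=cloud(d,E,z['K'])
    T=s['ee_pos']
    rel=(C-T)
    m=(d>0)&(p.max(2)-p.min(2)<45)&(p.min(2)>85)&(np.linalg.norm(rel[:,:,:2],axis=2)<.085)&(rel[:,:,2]>-.03)&(rel[:,:,2]<.08)
    m[:, :]&=True
    # keep the largest blob
    n,lab,st,_=cv2.connectedComponentsWithStats(m.astype(np.uint8));k=1+st[1:,4].argmax();m=lab==k
    M=C[m]
    for _ in range(8):
        u,sv,vt=np.linalg.svd(M-M.mean(0),full_matrices=False);nn=vt[2]*np.sign(vt[2,2]);e=(M-M.mean(0))@nn
        M=M[abs(e)<max(.0015,2*e.std())]
    up=np.array([0,0,1.])-nn[2]*nn;up/=np.linalg.norm(up);sd=np.cross(nn,up)
    a=M@up;b=M@sd
    print('bbox',st[k],'n',nn.round(3),'slope',np.degrees(np.arccos(nn[2])).round(2),'uphill',np.degrees(np.arctan2(-nn[1],-nn[0])).round(2),'rms',e.std().round(5))
    lo=np.percentile(a,.5);hi=np.percentile(a,99.5);bl=np.percentile(b[a<lo+.03],1);bh=np.percentile(b[a<lo+.03],99)
    near=lo*up+(bl+bh)/2*sd+nn*(M.mean(0)@nn)
    # near top edge -> near lower edge
    lowe=near-.008*nn; cen=near+.05*up
    print('len',(hi-lo).round(4),'width',(bh-bl).round(4),'near top',near.round(4),'near_edge(low)',lowe.round(4),'top centre',cen.round(4),'rel TCP',(cen-T).round(4))
    print('TCP',T.round(4),'near_edge rel TCP',(lowe-T).round(4),'wf',s['wrist_force'].round(2),s['t'])
    return lowe,near,nn,up
if __name__=='__main__': held(sys.argv[1],len(sys.argv)<3)
E
python3 held.py wrist3 x
```

```text
bbox [  171   177   170   187 22259] n [-0.465  0.083  0.882] slope 28.17 uphill -10.17 rms 0.0006
len 0.0802 width 0.0539 near top [ 0.5096 -0.177   0.1993] near_edge(low) [ 0.5133 -0.1777  0.1922] top centre [ 0.553  -0.1848  0.2229] rel TCP [-0.0016 -0.001   0.03  ]
TCP [ 0.5546 -0.1838  0.1929] near_edge rel TCP [-0.0413  0.0061 -0.0007] wf [-1.03  0.72 -1.01] 5.45
```

```bash
sed -i "s/p,d=eyes.camera(n); c=eyes.calibration(n)/c=eyes.calibration(n); p,d=eyes.camera(n)/" h.py; python3 held.py wrist4; python3 held.py wrist5
```

```text
bbox [  171   177   170   187 22353] n [-0.46   0.081  0.884] slope 27.88 uphill -10.02 rms 0.0006
len 0.0803 width 0.0539 near top [ 0.5081 -0.1763  0.1966] near_edge(low) [ 0.5117 -0.177   0.1896] top centre [ 0.5516 -0.184   0.22  ] rel TCP [-0.003  -0.0002  0.0271]
TCP [ 0.5546 -0.1838  0.1929] near_edge rel TCP [-0.0429  0.0068 -0.0034] wf [-1.03  0.72 -1.01] 5.45
bbox [  171   177   170   187 22342] n [-0.46   0.08   0.884] slope 27.82 uphill -9.91 rms 0.00059
len 0.0802 width 0.0539 near top [ 0.5077 -0.1762  0.1961] near_edge(low) [ 0.5114 -0.1768  0.189 ] top centre [ 0.5513 -0.1838  0.2194] rel TCP [-0.003  -0.0002  0.0271]
TCP [ 0.5543 -0.1836  0.1923] near_edge rel TCP [-0.0429  0.0068 -0.0033] wf [ 0.11  0.19 -1.05] 5.5
```

Call:
{"op": "step_arm", "data": {"targets": [[[0,3,2],0,0],[[-0.5,8.5,2],0,0],[[-1,14.5,2],0.01,0],[[-1.5,20.5,2],0.02,0],[[-2,26.5,2],0.03,0],[[-2.5,32.5,2],0.038,0],[[-3,38.5,1],0.038,0],[[-3.2,42,0],0.038,0]]}}

```text
t: 6.55
ee_pos: [0.5216, 0.2386, 0.1919]
orientation: [0.047, 0.706, -0.047, 0.705]
wrist_force: [0.8, -0.6, -0.5]
finger_gap: 0.0557
```

Call:
{"op": "step_arm", "data": {"targets": [[[0,1.3,-2],0,0],[[0,1.3,-5],0,0],[[0,1.3,-7.5],0,0],[[0,1.3,-9],0,0],[[0,1.3,-9],0,0],[[0,1.3,-9],0,0],[[0,1.3,-9],0,0]]}}

```text
t: 7.42
ee_pos: [0.5239, 0.2491, 0.1045]
orientation: [0.048, 0.705, -0.048, 0.706]
wrist_force: [0.0, -0.6, -1.0]
finger_gap: 0.0554
```

```bash
python3 held.py wrist6
python3 - <<'E'
from h import *
p,d,c=shot('side','side6');cv2.imwrite('pics/side6b.png',cv2.resize(p[90:230,130:310],None,fx=4,fy=4,interpolation=cv2.INTER_CUBIC))
print(ctrl.observe()['orientation'])
E
```

```text
bbox [  171   177   170   187 22376] n [-0.465  0.064  0.883] slope 28.02 uphill -7.82 rms 0.0006
len 0.0803 width 0.0539 near top [0.477  0.2549 0.1081] near_edge(low) [0.4807 0.2543 0.101 ] top centre [0.5207 0.2489 0.1315] rel TCP [-0.0032 -0.0003  0.027 ]
TCP [0.5239 0.2491 0.1045] near_edge rel TCP [-0.0432  0.0052 -0.0035] wf [ 0.03 -0.55 -1.03] 7.425
[ 0.04826204  0.70489751 -0.04776457  0.70605157]
```

View pics/wrist6.png

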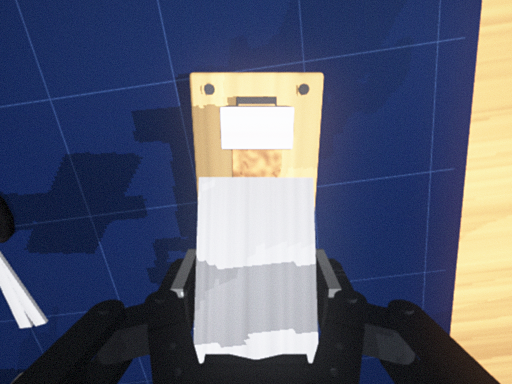

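View pics/side6b.png

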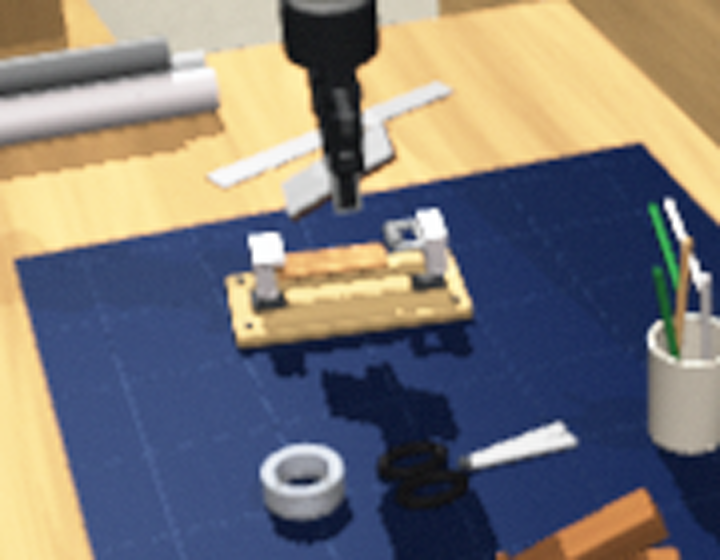

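```bash
cat > lip.py <<'E'
from h import *
z=np.load('pics/wrist6.npz');C=cloud(z['d'],z['E'],z['K'])
yaw=np.radians(-7.8);ex=np.array([np.cos(yaw),np.sin(yaw)]);ey=np.array([-ex[1],ex[0]]);o=np.array([.51245,.24991])
H=np.dstack([(C[...,:2]-o)@ex,(C[...,:2]-o)@ey,C[...,2]])*1000
W=H[100:155,215:300].reshape(-1,3);L=W[(W[:,2]>58)&(W[:,2]<70)]
print('lip x',np.percentile(L[:,0],[0,1,50,99,100]).round(1),'y',np.percentile(L[:,1],[0,1,50,99,100]).round(1),'z',np.median(L[:,2]))
K=H[152:175,236:282].reshape(-1,3);print('cork',np.median(K,0),'y',np.percentile(K[:,1],[0,100]))
B=H[75:100,195:320].reshape(-1,3);B=B[abs(B[:,2]-12)<5];print('board',np.median(B[:,2]),B[:,0].min(),B[:,1].min(),B[:,1].max())
print('near edge',((np.array([.4807,.2543])-o)@ex*1000,(np.array([.4807,.2543])-o)@ey*1000))
E
python3 lip.py
```

```text
lip x [-67.3 -66.9 -55.4 -42.8 -42.6] y [-21.5 -20.9   0.3  22.1  22.6] z 63.9660555393031
cork [-29.42405516   2.11040465  44.98805061] y [-13.60082933  20.88393258]
board 11.21856436801908 -87.97121819414335 -45.55887057166811 47.88936367574201
near edge (np.float64(-32.05203529795487), np.float64(0.040413594880513576))
```

Call:
{"op": "step_arm", "data": {"targets": [[[0,0.05,-2],0,0],[[0,0.05,-3.5],0,0],[[0,0.05,-4.6],0,0],[[0,0.05,-5.1],0,0],[[0,0.05,-5.2],0,0],[[0,0.05,-5.2],0,0]]}}

```text
t: 8.28
ee_pos: [0.5234, 0.2496, 0.0517]
orientation: [0.048, 0.705, -0.048, 0.706]
wrist_force: [0.5, -0.5, -1.1]
finger_gap: 0.0554
```

Call:
{"op": "step_arm", "data": {"targets": [[[0,0,-0.1],0,0],[[0,0,-0.2],0,0],[[0,0,-0.3],0,0],[[0,0,-0.4],0,0],[[0,0,-0.5],0,0],[[0,0,-0.5],0,0]]}}

```text
t: 9.02
ee_pos: [0.5238, 0.2495, 0.047]
orientation: [0.048, 0.705, -0.048, 0.706]
wrist_force: [1.2, -1.5, 5.0]
finger_gap: 0.0555
```

```bash
python3 held.py wrist7
```

```text
bbox [  171   176   170   188 22440] n [-0.44   0.061  0.896] slope 26.4 uphill -7.9 rms 0.0006
len 0.0802 width 0.0538 near top [0.4765 0.2553 0.0521] near_edge(low) [0.48   0.2548 0.0449] top centre [0.5209 0.2491 0.0743] rel TCP [-0.0029 -0.0004  0.0273]
TCP [0.5238 0.2495 0.047 ] near_edge rel TCP [-0.0438  0.0053 -0.0021] wf [ 1.15 -1.46  5.  ] 9.025
```

Call:
{"op": "step_arm", "data": {"targets": [[[0,0,-0.1],0,0],[[0,0,-0.1],0,0]]}}

```text
t: 9.32
ee_pos: [0.5243, 0.2495, 0.0461]
orientation: [0.048, 0.705, -0.048, 0.706]
wrist_force: [1.6, -1.3, 4.7]
finger_gap: 0.0555
```

```bash
python3 held.py wrist8
```

```text
bbox [  175   176   166   188 22361] n [-0.425  0.058  0.903] slope 25.43 uphill -7.82 rms 0.0006
len 0.0802 width 0.0539 near top [0.4767 0.2552 0.0521] near_edge(low) [0.4801 0.2548 0.0449] top centre [0.5214 0.2491 0.0736] rel TCP [-0.0029 -0.0004  0.0274]
TCP [0.5243 0.2495 0.0461] near_edge rel TCP [-0.0442  0.0052 -0.0013] wf [ 1.57 -1.33  4.67] 9.325
```

Call:
{"op": "step_arm", "data": {"targets": [[[0,0,-0.15],0,0],[[0,0,-0.3],0,0],[[0,0,-0.45],0,0],[[0,0,-0.6],0,0],[[0,0,-0.7],0,0],[[0,0,-0.7],0,0]]}}

```text
t: 10.12
ee_pos: [0.5257, 0.2498, 0.0397]
orientation: [0.049, 0.704, -0.048, 0.707]
wrist_force: [3.8, -0.5, 4.9]
finger_gap: 0.0556
```

```bash
python3 held.py wrist9
```

```text
bbox [  181   176   160   188 22553] n [-0.309  0.042  0.95 ] slope 18.16 uphill -7.76 rms 0.00059
len 0.0811 width 0.0538 near top [0.4762 0.2557 0.0522] near_edge(low) [0.4787 0.2554 0.0446] top centre [0.5233 0.2493 0.0678] rel TCP [-0.0024 -0.0004  0.0282]
TCP [0.5257 0.2498 0.0397] near_edge rel TCP [-0.047   0.0057  0.005 ] wf [ 3.81 -0.53  4.93] 10.125
```

View pics/wrist9.png

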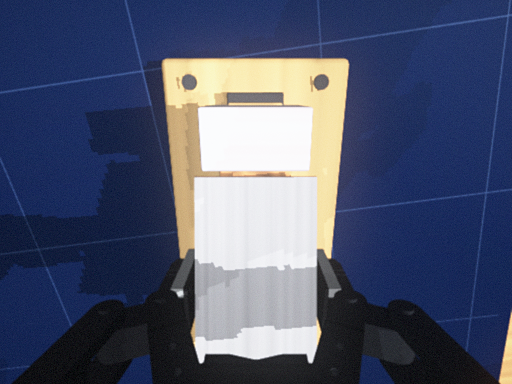

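Call:
{"op": "step_arm", "data": {"targets": [[[0,0,0.2],0,0],[[0,0,0.2],0,0],[[-0.3,0.04,0.2],0,0],[[-0.6,0.08,0.2],0,0],[[-0.8,0.11,0.2],0,0],[[-0.8,0.11,0.2],0,0],[[-0.8,0.11,0.2],0,0]]}}

```text
t: 11.05
ee_pos: [0.5144, 0.2506, 0.0401]
orientation: [0.048, 0.706, -0.048, 0.705]
wrist_force: [-0.2, 0.7, 0.9]
finger_gap: 0.0555
```

```bash
python3 held.py wrist10
```

```text
bbox [  171   115   170   249 28495] n [-0.158  0.019  0.987] slope 9.18 uphill -6.76 rms 0.00378
len 0.0985 width 0.0496 near top [0.4454 0.2584 0.0579] near_edge(low) [0.4467 0.2583 0.05  ] top centre [0.4944 0.2526 0.0658] rel TCP [-0.02    0.002   0.0257]
TCP [0.5144 0.2506 0.0401] near_edge rel TCP [-0.0678  0.0077  0.0098] wf [-0.22  0.65  0.88] 11.05
```

View pics/wrist10.png

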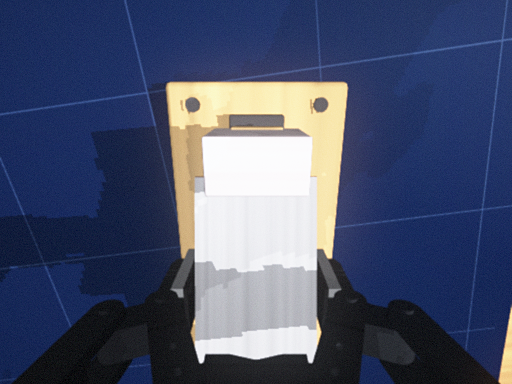

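Call:
{"op": "step_arm", "data": {"targets": [[[-0.1,0.02,0],0,0],[[-0.2,0.03,0],0,0],[[-0.3,0.04,0],0,0],[[-0.35,0.05,0],0,0],[[-0.35,0.05,0],0,0]]}}

```text
t: 11.72
ee_pos: [0.5116, 0.2511, 0.0403]
orientation: [0.048, 0.705, -0.048, 0.706]
wrist_force: [0.5, -1.2, 0.3]
finger_gap: 0.0554
```

Call:
{"op": "step_arm", "data": {"targets": [[[-0.1,0.01,0],0,0],[[-0.1,0.01,0],0,0]]}}

```text
t: 11.98
ee_pos: [0.5114, 0.2511, 0.0406]
orientation: [0.048, 0.705, -0.048, 0.706]
wrist_force: [3.4, -1.4, 0.2]
finger_gap: 0.0554
```

Call:
{"op": "step_arm", "data": {"targets": [[[0.02,0,-0.15],0,0],[[0.04,0,-0.3],0,0],[[0.06,0,-0.45],0,0],[[0.08,0,-0.5],0,0],[[0.08,0,-0.5],0,0]]}}

```text
t: 12.6
ee_pos: [0.5121, 0.2513, 0.0356]
orientation: [0.048, 0.705, -0.048, 0.706]
wrist_force: [4.8, -1.0, 4.9]
finger_gap: 0.0555
```

```bash
cat > held2.py <<'E'
from h import *
import sys
s=ctrl.observe();p,d,c=shot('wrist',sys.argv[1]);C=cloud(d,c['extrinsics'],[c['fx'],c['fy'],c['cx'],c['cy']])
yaw=np.radians(-7.8);ex=np.array([np.cos(yaw),np.sin(yaw)]);ey=np.array([-ex[1],ex[0]]);o=np.array([.51245,.24991])
H=np.dstack([(C[...,:2]-o)@ex,(C[...,:2]-o)@ey,C[...,2]])*1000
m=(d>0)&(abs(H[...,0]-0)<55)&(H[...,0]>-38)&(abs(H[...,1])<24)&(H[...,2]>40)&(H[...,2]<95)
pp=p.astype(int);m&=(pp.max(2)-pp.min(2)<45)&(pp.min(2)>85)
M=H[m]
for _ in range(10):
    u,sv,vt=np.linalg.svd(M-M.mean(0),full_matrices=False);nn=vt[2]*np.sign(vt[2,2]);e=(M-M.mean(0))@nn
    M=M[abs(e)<max(1.5,2*e.std())]
print(len(M),'slope',np.degrees(np.arctan2(-nn[0],nn[2])).round(2),'roll',np.degrees(np.arctan2(-nn[1],nn[2])).round(2),'rms',e.std().round(2),'x range',M[:,0].min().round(1),M[:,0].max().round(1))
f=lambda x:(M.mean(0)[2]-nn[0]/nn[2]*(x-M.mean(0)[0])).round(1)
print('top z at x=-49,0,47:',f(-49),f(0),f(47))
# side edges of plate -> yaw
xs=[];l=[];r=[]
for x in range(-36,10,2):
    q=M_=H[(abs(H[...,0]-x)<1)&(abs(H[...,2]-f(x))<2.5)&(abs(H[...,1])<40)&(pp.min(2)>100)]
    if len(q)>10: xs.append(x);l.append(np.percentile(q[:,1],1));r.append(np.percentile(q[:,1],99))
print('edge y',np.mean(l).round(1),np.mean(r).round(1),'mid',(np.mean(l)/2+np.mean(r)/2).round(1),'yaw slopes deg',np.degrees(np.polyfit(xs,l,1)[0]).round(2),np.degrees(np.polyfit(xs,r,1)[0]).round(2))
print(s['ee_pos'].round(4),s['wrist_force'].round(2),s['t'])
E
python3 held2.py wrist11
```

```text
15358 slope 13.76 roll -0.04 rms 0.58 x range -38.0 30.4
top z at x=-49,0,47: 52.8 64.8 76.3
edge y -26.4 27.6 mid 0.6 yaw slopes deg -0.02 0.49
[0.5121 0.2513 0.0356] [ 4.76 -0.97  4.87] 12.6
```

Call:
{"op": "step_arm", "data": {"targets": [[[0.05,0,-0.1],0,0],[[0.05,0,-0.2],0,0],[[0.05,0,-0.2],0,0]]}}

```text
t: 13.02
ee_pos: [0.5122, 0.2512, 0.0333]
orientation: [0.048, 0.705, -0.048, 0.706]
wrist_force: [5.6, -0.4, 3.2]
finger_gap: 0.0556
```

```bash
python3 held2.py wrist12
python3 - <<'E'
from h import *
p,d,c=shot('side','side12');cv2.imwrite('pics/side12b.png',cv2.resize(p[90:230,130:310],None,fx=4,fy=4,interpolation=cv2.INTER_CUBIC))
E
```

```text
15306 slope 11.24 roll -0.06 rms 0.56 x range -38.0 32.3
top z at x=-49,0,47: 52.7 62.5 71.8
edge y -26.4 27.5 mid 0.6 yaw slopes deg 0.08 0.32
[0.5122 0.2512 0.0333] [ 5.61 -0.43  3.15] 13.025
```

View pics/side12b.png

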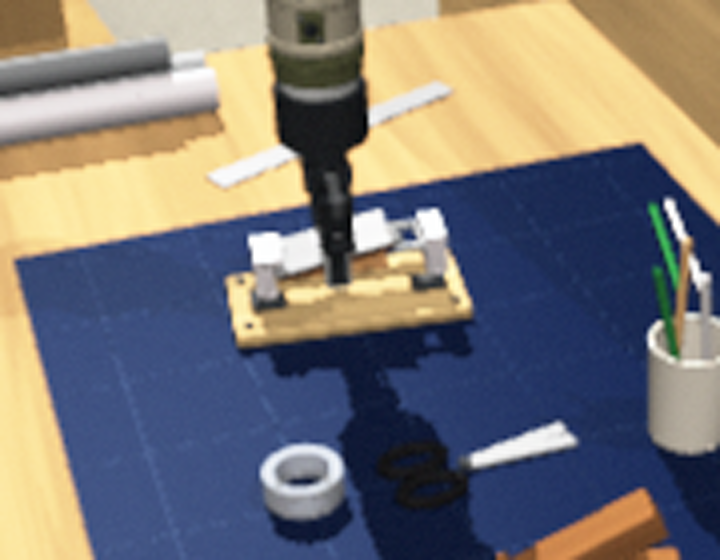

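Call:
{"op": "step_arm", "data": {"targets": [[[0,0,0],0,0.45],[[0,0,0],0,0.6],[[0,0,0],0,0.8],[[0,0,0],0,0.8],[[0,0,3],0,0.8],[[0,0,7],0,0.8],[[0,0,10],0,0.8],[[0,0,10],0,0.8]]}}

```text
t: 14.12
ee_pos: [0.5136, 0.2518, 0.1361]
orientation: [0.049, 0.704, -0.047, 0.707]
wrist_force: [0.3, -0.7, -0.5]
finger_gap: 0.0768
```

Call:
{"op": "step_arm", "data": {"targets": [[[0,0,0],0,-1],[[0,0,0],0,-1],[[0,0,0],0,-1],[[0,0,0],0,-1]]}}

```text
t: 14.62
ee_pos: [0.5115, 0.2511, 0.1327]
orientation: [0.048, 0.706, -0.048, 0.705]
wrist_force: [-1.3, -0.3, 0.3]
finger_gap: 0.0036
```

```bash
python3 held2.py wrist13
python3 - <<'E'
from h import *
print(ctrl.observe()['finger_gap'])
p,d,c=shot('side','side13');cv2.imwrite('pics/side13b.png',cv2.resize(p[90:230,130:310],None,fx=4,fy=4,interpolation=cv2.INTER_CUBIC))
E
```

```text
5363 slope 10.82 roll -0.08 rms 0.61 x range -38.0 46.1
top z at x=-49,0,47: 53.1 62.5 71.5
edge y -26.5 27.3 mid 0.4 yaw slopes deg 0.29 -0.4
[0.5115 0.2511 0.1327] [-1.32 -0.34  0.31] 14.625
0.00036261285436192415
```

View pics/wrist13.png

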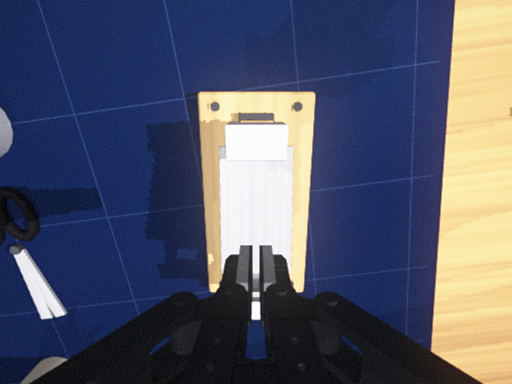

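View pics/side13b.png

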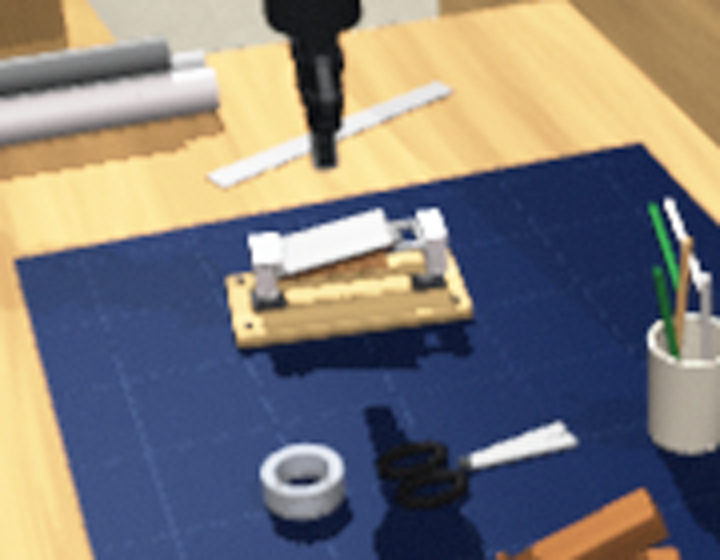

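Call:
{"op": "step_arm", "data": {"targets": [[[1.5,-0.24,0],0,-1],[[3.05,-0.48,0],0,-1],[[3.05,-0.48,-2],0,-1],[[3.05,-0.48,-4],0,-1],[[3.05,-0.48,-5.2],0,-1],[[3.05,-0.48,-5.2],0,-1],[[3.05,-0.48,-5.2],0,-1]]}}

```text
t: 15.6
ee_pos: [0.5431, 0.2465, 0.082]
orientation: [0.048, 0.705, -0.048, 0.706]
wrist_force: [0.7, -0.3, 0.3]
finger_gap: -0.0003
```

Call:
{"op": "step_arm", "data": {"targets": [[[0,0,-0.2],0,-1],[[0,0,-0.4],0,-1],[[0,0,-0.6],0,-1],[[0,0,-0.7],0,-1],[[0,0,-0.8],0,-1],[[0,0,-0.8],0,-1]]}}

```text
t: 16.35
ee_pos: [0.5423, 0.2464, 0.0732]
orientation: [0.048, 0.706, -0.048, 0.705]
wrist_force: [-0.2, -0.1, 1.0]
finger_gap: 0.0
```

Call:
{"op": "step_arm", "data": {"targets": [[[0,0,-0.1],0,-1],[[0,0,-0.2],0,-1],[[0,0,-0.3],0,-1],[[0,0,-0.4],0,-1],[[0,0,-0.4],0,-1]]}}

```text
t: 16.98
ee_pos: [0.5425, 0.2464, 0.0698]
orientation: [0.048, 0.705, -0.048, 0.706]
wrist_force: [-0.6, -0.3, 5.1]
finger_gap: -0.0002
```

Call:
{"op": "step_arm", "data": {"targets": [[[0,0,-0.1],0,-1],[[0,0,-0.2],0,-1],[[0,0,-0.2],0,-1]]}}

```text
t: 17.35
ee_pos: [0.5427, 0.2464, 0.0673]
orientation: [0.048, 0.705, -0.048, 0.706]
wrist_force: [0.2, 0.3, 2.4]
finger_gap: 0.0
```

Call:
{"op": "step_arm", "data": {"targets": [[[0,0,-0.1],0,-1],[[0,0,-0.2],0,-1],[[0,0,-0.3],0,-1],[[0,0,-0.4],0,-1],[[0,0,-0.4],0,-1]]}}

```text
t: 17.98
ee_pos: [0.542, 0.2463, 0.0629]
orientation: [0.048, 0.706, -0.048, 0.705]
wrist_force: [0.0, 0.3, 0.3]
finger_gap: -0.0004
```

Call:
{"op": "step_arm", "data": {"targets": [[[0,0,-0.1],0,-1],[[0,0,-0.2],0,-1],[[0,0,-0.3],0,-1],[[0,0,-0.4],0,-1],[[0,0,-0.4],0,-1]]}}

```text
t: 18.6
ee_pos: [0.5423, 0.2464, 0.0593]
orientation: [0.048, 0.705, -0.048, 0.705]
wrist_force: [0.1, 0.4, 0.8]
finger_gap: 0.0003
```

Call:
{"op": "step_arm", "data": {"targets": [[[0,0,-0.1],0,-1],[[0,0,-0.2],0,-1],[[0,0,-0.3],0,-1],[[0,0,-0.3],0,-1]]}}

```text
t: 19.1
ee_pos: [0.5422, 0.2464, 0.0562]
orientation: [0.048, 0.706, -0.048, 0.705]
wrist_force: [-0.5, -0.1, -0.4]
finger_gap: -0.0002
```

```bash
python3 held2.py wrist14
python3 - <<'E'
from h import *
p,d,c=shot('side','side14');cv2.imwrite('pics/side14b.png',cv2.resize(p[110:190,170:270],None,fx=7,fy=7,interpolation=cv2.INTER_CUBIC))
E
```

```text
11802 slope -0.04 roll -0.02 rms 0.57 x range -38.0 48.0
top z at x=-49,0,47: 53.0 53.0 52.9
edge y -26.3 27.4 mid 0.6 yaw slopes deg 0.12 0.04
[0.5422 0.2464 0.0562] [-0.55 -0.07 -0.43] 19.1
```

View pics/side14b.png

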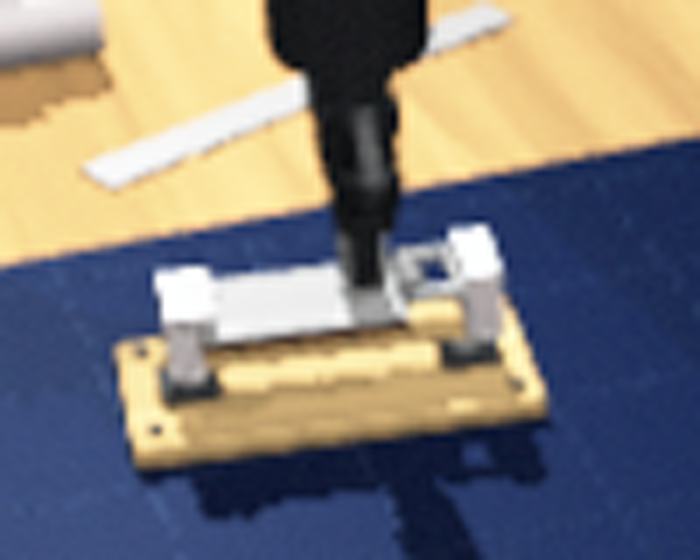

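The plate has snapped level. I'll back off and check the catch.

Call:
{"op": "step_arm", "data": {"targets": [[[0,0,2],0,-1],[[0,0,6],0,-1],[[-3,-1,11],0,-1],[[-6,-4,14],0,-1],[[-6,-8,15],0,-1],[[-6,-8,15],0,-1],[[-6,-8,15],0,-1]]}}

```text
t: 20.08
ee_pos: [0.4825, 0.1665, 0.2062]
orientation: [0.048, 0.705, -0.048, 0.706]
wrist_force: [-0.5, 0.4, -1.1]
finger_gap: -0.0002
```

```bash
python3 held2.py wrist15
python3 - <<'E'
from h import *
z=np.load('pics/wrist15.npz');p=z['p'];C=cloud(z['d'],z['E'],z['K'])
yaw=np.radians(-7.8);ex=np.array([np.cos(yaw),np.sin(yaw)]);ey=np.array([-ex[1],ex[0]]);o=np.array([.51245,.24991])
H=np.dstack([(C[...,:2]-o)@ex,(C[...,:2]-o)@ey,C[...,2]])*1000
q=H[(abs(H[...,1])<9)&(H[...,2]>30)]
for x in range(36,64,2):
    s=q[abs(q[:,0]-x)<1]
    if len(s):print(x,np.median(s[:,2]).round(1),len(s),end='; ')
q=H[(H[...,2]>64)&(H[...,0]>66)&(abs(H[...,1])<25)];print('\nblock x',np.percentile(q[:,0],[1,99]))
p,d,c=shot('side','side15');cv2.imwrite('pics/side15b.png',cv2.resize(p[110:190,170:270],None,fx=7,fy=7,interpolation=cv2.INTER_CUBIC))
p,d,c=shot('scene','scene15')
E
```

```text
3345 slope -0.06 roll 0.02 rms 0.61 x range -38.0 51.6
top z at x=-49,0,47: 53.0 52.9 52.9
edge y -26.7 27.1 mid 0.2 yaw slopes deg 0.5 0.14
[0.4825 0.1665 0.2062] [-0.47  0.37 -1.08] 20.075
36 53.2 26; 38 52.7 25; 40 53.0 28; 42 53.0 26; 44 52.5 25; 46 58.6 93; 48 63.2 40; 50 64.5 36; 52 64.7 26; 54 65.0 32; 56 63.9 15; 58 63.0 3; 
block x [76.12290111 93.52756696]
```

View pics/wrist15.png

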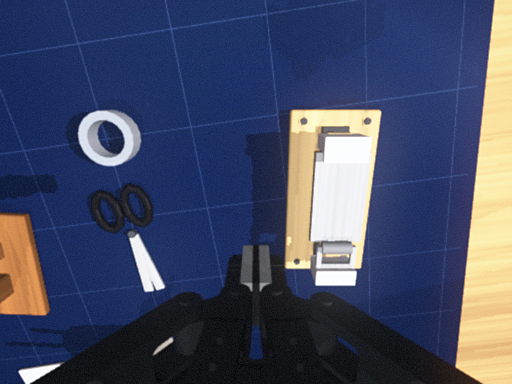

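View pics/side15b.png

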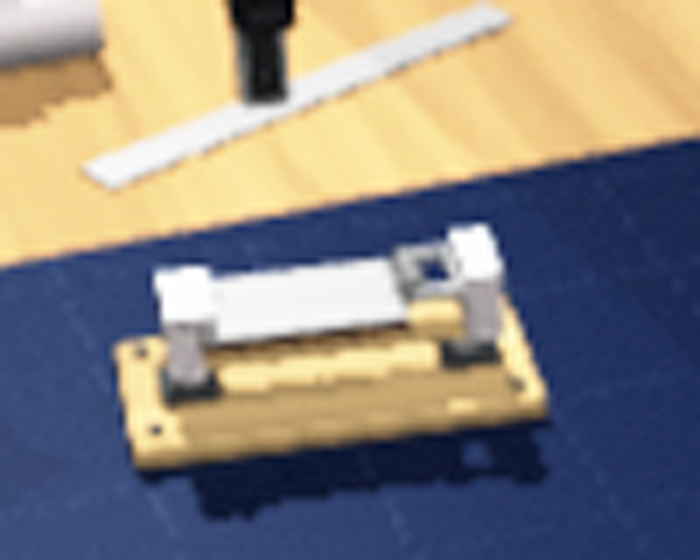

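View pics/scene15.png

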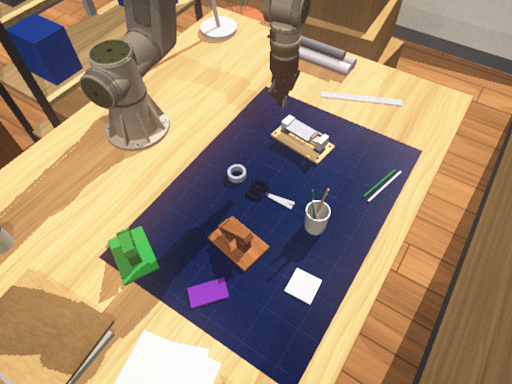

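```bash
python3 -c "
from bench import order
print(order.hand_in())"
```

```text
the job is handed in; nothing more can be done
None
```

The mirror plate is clipped into the holder, mirror side up, and the job was handed in at about 20 s with the arm clear. I gripped it at 20 N, tipped it to 18° against the cork bed and slid it under the lip to the stop. I then lowered it onto the roller and let go, and pressed the far end down with the shut fingers. The press showed about 5 N at its highest reading.

**Last checks, from the wrist camera depth:**
- **Fit:** the plate slopes less than 0.1°. Its face lies about 8 mm above the cork, as it should when seated.
- **Square:** it is within about 0.5° of the holder's direction, and within 0.6 mm of its centre line.
- **Catch:** the roller is back over the plate's end, with its axis at about 53 mm. That puts its travel at 1 mm or less, but depth noise of about 1 mm means I could not pin it closer.
- **Other things:** the scissors, tape, pot and coaster look unmoved in the scene picture.

No check failed. The camera heights read about 1 mm low against the known board height, and I allowed for that.

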